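Load the battery cell of a portable photometer

TASK

Take the larger of the two battery cells from the rack and load it into the open battery cradle of the photometer: slip its flat end in first, tilted, under the hood and against the spring contact, then press the stud end down past the lip until the cell lies level and is held by the spring and the lip. Leave the cell released there, and leave the smaller cell and the other things on the bench where they are.

Things in the scene. Friction and masses are not known exactly. Their poses are not given: they have to be found in the camera images.
- cell: larger battery cell: white cylinder 33 mm in diameter, 57 mm long, steel ends, 0.11 to 0.18 kg; one end flat, the other with a centred brass stud 10 mm in diameter, 3 mm long. Origin on the axis, midway along the 57 mm body; x along the axis towards the stud end, which starts pointing roughly away from the robot. Starts level in one of the two rack places, its axis 29 mm above the bench
- cell_stud (a point): outer face of the stud of the larger cell, on its axis, 31.5 mm from the origin
- cell_flat (a point): centre of the flat end of the larger cell, 28.5 mm from the origin
- small_cell: the smaller cell, same look, 26 mm in diameter and 48 mm long plus a 3 mm stud, in the other place of the rack; not to be used. Origin on its axis midway along the 48 mm body, x towards the stud
- rack: fixed cell rack: dark base plate 70 x 160 x 6 mm, two places at y = +37.5 and -37.5 mm, each with two black V supports 6 mm wide at x = +-24 mm, 23 mm high; cells lie along the rack's x. A finger fits on each side of a cell between its supports (42 mm gap). Which place holds which cell varies. Origin under the middle of the plate
- photometer: fixed portable photometer: white casing 106 x 96 mm, 38 mm high, with an open dark grey battery cradle in front of it, its far end pointing roughly away from the robot. Origin on the bench under the cradle middle; x runs along the cradle from casing (hood, spring) to lip end, z up. Cradle floor 12 mm above the bench, 60 mm wide, x = -44 to 40 mm
- hood_edge (a point): middle of the lower front edge of the hood: a 24 mm wide tongue from the casing over the cradle floor, ending at x = -24 mm; underside 44 mm, top 48 mm above the floor. The clear opening from hood to lip is 48 mm, so the cell only goes in tilted (about 25 to 40 degrees), flat end lowest
- lip_edge (a point): middle of the upper edge of the lip, at x = +24 mm. The lip is 24 mm wide, underside 35 mm, top 40 mm above the floor, jutting from an end wall (face at x = +30 mm, 40 mm high). Above it a lead-in face rises at 60 degrees, away from the cradle, to 54 mm above the floor
- seat (a point): where the larger cell's origin lies when loaded, the cell's x along this x: 28.5 mm above the bench, at x = -1.5 mm of the photometer, axes as the photometer's. Rails 12 mm high and 36 mm apart flank the cell at x = -44 to -24 and 20 to 30 mm only; between them the sides are open to fingers
- spring_tip (a point): tip of the unpressed spring contact in the photometer, at x = -27 mm, 12 mm above the cradle floor, under the hood. A fixed point (it does not move with the spring)
- spring (a joint): how far the spring contact (a steel dome of 6 mm radius on a coil, moving along the photometer's -x) is pressed in, m: 0 free, at most 0.014; stiffness 500 N/m (7 N fully pressed). About 0.003 when the cell is loaded, about 0.009 needed while the cell's top edge passes the lip
- bay_cover: loose white battery cover plate, 100 x 70 x 5 mm, on the bench; leave alone
- jar: amber glass jar 52 mm in diameter, 70 mm high; leave alone
- cuvette_rack: white box with cuvettes, 70 x 120 mm, 50 mm high; leave alone
Things that resemble listed ones, but are neither listed nor needed, are in the scene too. Leave any blue look-alike of the cell alone.

How it is judged:
On the way:
1. the flat end is under the hood and presses the spring contact in by more than 1 mm while the stud end is still raised (stud more than 8 mm above its final height) (value of joint spring above 0.001 m and x of cell_flat in the frame of seat below -0.017 m and z of cell_flat in the frame of seat below 0.02 m and y of cell_flat in the frame of seat between -0.01 and 0.01 m and z of cell_stud in the frame of seat above 0.008 m), for 0.1 s.
At the end, for the whole second after the job is handed in: The larger cell lies in the cradle, flat end on the spring and stud to the end wall under the lip: its origin within 3 mm of the seat along each axis, its axis within 0.07 rad of the cradle's, the spring pressed in 1 to 7 mm, the cell at rest (x of cell in the frame of seat between -0.003 and 0.003 m and y of cell in the frame of seat between -0.003 and 0.003 m and z of cell in the frame of seat between -0.003 and 0.003 m and x of cell_stud in the frame of seat above 0.02 m and angle between the x axis of cell and the x axis of seat, either way round below 0.07 rad and value of joint spring between 0.001 and 0.007 m and linear speed of cell below 0.01 m/s and angular speed of cell below 0.2 rad/s); the robot touches nothing.
It fails at once if the smaller cell is moved more than 20 mm (distance of small_cell from where it was at the start of the episode above 0.02 m).
It fails at once if the battery cover is moved more than 30 mm (distance of bay_cover from where it was at the start of the episode above 0.03 m).
It fails at once if the jar is moved more than 30 mm (distance of jar from where it was at the start of the episode above 0.03 m).
It fails at once if the cuvette box is moved more than 30 mm (distance of cuvette_rack from where it was at the start of the episode above 0.03 m).
It also fails if it takes over 45 s, if anything falls off the work surface, if the arm or the gripper's body presses on something with over 40 N, if the wrist force passes 120 N, or if a joint passes its speed limit or range.

ROBOT

A 7-joint arm with a two-finger parallel gripper is mounted at the origin on the work surface. World frame = base frame: x ahead of the robot, y to its left, z up, the work surface at z = 0. Lengths are in m, angles in rad, forces in N, time in s.
With the tool pointing down it reaches from about 0.35 to 0.9 m from the base axis. Payload 8.1 kg.
Tool frame: the origin (TCP) lies midway between the tips of the shut fingers; the grasp point (between the pads) lies 19 mm behind it; z points along the fingers, y is the line along which they close (so a half turn about z gives the same grasp; the last joint's range is limited). The gripper opens to 92 mm and grips with 3 to 60 N. Pads are 19 mm wide; open, the fingers measure 130 mm over their backs; the gripper's body (75 mm by 190 mm) begins 47 mm behind the grasp point.
Start: joints at [1.008, 0.434, 0.025, 1.573, -0.012, 1.134, -0.075], TCP at [0.277, -0.56, 0.227] pointing down, gripper open.
Joint ranges: [-2.62, 2.62], [-0.44, 2.09], [-1.27, 1.32], [0.08, 2.57], [-1.32, 4.46], [0.12, 2], [-2.74, 2.74]. Speed limits (rad/s): [2.22, 2.22, 3.01, 3.01, 3.14, 3.14, 3.14].

INTERFACE

Orientations are given as a rotation vector (axis times angle).
In Python, from cell import arm gives the robot as it stands.
- The arm moves only by the tool send_rows, never from a script. Its argument "increments" is a list of rows, each a list of 3 entries, a list of its own where there are three numbers: the finger opening in cm, from 0 to 9.18, then the shift along the tool's x, y, z in cm, then the turn, a rotation vector about the tool's x, y, z in rad. A call has 1 to 5 rows; each row shifts and turns the commanded pose from where the row before left it, along the tool's axes as they then stand; what a row does not reach is not made up. A row lasts 1/10 s, in which the tool goes at most 50 mm and 8.59 degrees, less where a joint would pass 70% of its speed; a pose out of reach is approached as far as the arm can. A call is refused whole if a number of a shift passes 5 or a number of a turn 0.15, either way. A call with a gripper value outside its range is refused whole. The fingers move at their own pace and stop on an object; "force" is the grip in N (left out, the last holds). Time passes only in rows, so rows that do not move let the fingers close. It gives the time, the measured TCP pose, the force, the opening and the grip force at its end, in the units of the state.
- arm.observe(): the state, without advancing time (a new reading comes with each control period).
- arm.get_image(name): name is "side" or "top"; returns the picture (480x640x3 uint8, red, green, blue); there is no depth.
- arm.camera_params(name): a dict with "camera_matrix" (3x3 intrinsics, pixels), "k1" (the pictures are not rectified: a ray, as slopes to the right and down, at radius r is drawn at 1 + k1 r^2 times it, then the intrinsics apply), "R" (3x3) and "t" (3): a world point X has camera coordinates R X + t. Camera axes: x right, y down, z forward; pixel columns grow to the right and rows downward; lengths in m; the calibration is good to about 2 mm. A picture is of the moment at which its call begins. camera_params takes no time and is no camera call.
- arm.sign_off(): hands the job in; it is judged then, once.
The state is a dict: "clock": time; "joints": joint angles; "dq": joint speeds; "joint_efforts": joint torques, N m; "position": TCP position; "ee_rot": TCP orientation; "force": force on the tool from outside, world axes, zero at the start; "ft_torque": the same for the moment, N m; "width": opening from 0.0 (shut) to 1.0 (fully open); "gripper_force": force on a finger pad.
Only numpy, scipy, OpenCV 4.12 (cv2) and the standard library are available. Lean on these libraries where they do the work, as an engineer would, in place of code of your own. Each camera call takes 0.05 s, during which the arm holds its last target. There are 200 camera calls.

## Working session

There is one attempt and no reset: what is moved stays moved. The work goes in short steps, Python scripts to look and compute and a tool call to move; the robot and the scene stay as the last step left them, time stands still between calls to the robot, and variables do not carry over. Pictures are saved under pics/ and viewed, at most 10 in all, crops included, and the job is handed in when it is done.

Besides the shell and the picture viewer there is one more tool, called after "Request:" by a JSON object that holds its "op" and its "data". send_rows: Moves the arm, as the interface text tells. Its arguments: {"type":"object","properties":{"increments":{"type":"array"},"force":{"type":"number"}},"required":["increments"]}

```bash
ls; mkdir -p pics
python3 - <<'E'
from cell import arm
import cv2
for n in("side","top"):
    cv2.imwrite(f"pics/{n}0.png",arm.get_image(n)[:,:,::-1])
    p=arm.camera_params(n);print(n,p)
print(arm.observe())
E
```

```text
pics
side {'camera_matrix': array([[439.01978195,   0.        , 315.33837856],
       [  0.        , 439.01978195, 233.63035722],
       [  0.        ,   0.        ,   1.        ]]), 'k1': -0.028057840367741674, 'R': array([[-0.64655464, -0.76283847,  0.00667563],
       [-0.53962037,  0.45114244, -0.71083075],
       [ 0.53923738, -0.46319322, -0.70333142]]), 't': array([0.40364152, 0.37580573, 0.78708219])}
top {'camera_matrix': array([[623.79792688,   0.        , 326.21674765],
       [  0.        , 623.79792688, 240.82772156],
       [  0.        ,   0.        ,   1.        ]]), 'k1': -0.1372940509425243, 'R': array([[-0.03521351, -0.99937618, -0.00269421],
       [-0.97419664,  0.03492743, -0.22298203],
       [ 0.22293703, -0.00522729, -0.97481883]]), 't': array([0.02743656, 0.5935417 , 1.10966069])}
{'clock': 0.1, 'joints': array([ 1.0084092 ,  0.43514232,  0.02499047,  1.57399494, -0.01157746,
        1.13398931, -0.07510873]), 'dq': array([ 4.86670202e-04, -2.69729462e-03,  9.42423021e-04, -2.43178488e-03,
        1.13857820e-03, -7.99301034e-04,  6.79293987e-05]), 'joint_efforts': array([ 2.08912541e-03, -6.69128466e+01,  9.87216085e-01, -3.15147078e+01,
       -6.06685644e-02,  3.74074036e-02,  7.21069796e-05]), 'position': array([ 0.27708681, -0.55972078,  0.22603479]), 'ee_rot': array([-3.05769428e+00, -7.15460420e-01,  7.29517362e-04]), 'force': array([ 0.17396644, -0.49850539, -0.46875033]), 'ft_torque': array([-0.00488495,  0.00681651, -0.02285277]), 'gripper_force': 0.0, 'width': 0.9998040396788146}
```

View pics/top0.png

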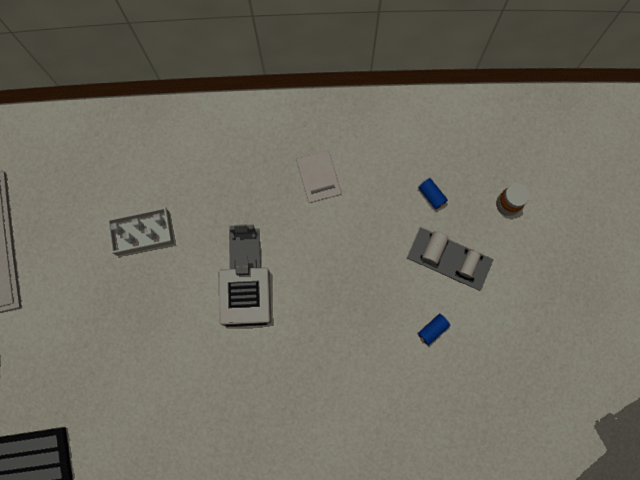

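View pics/side0.png

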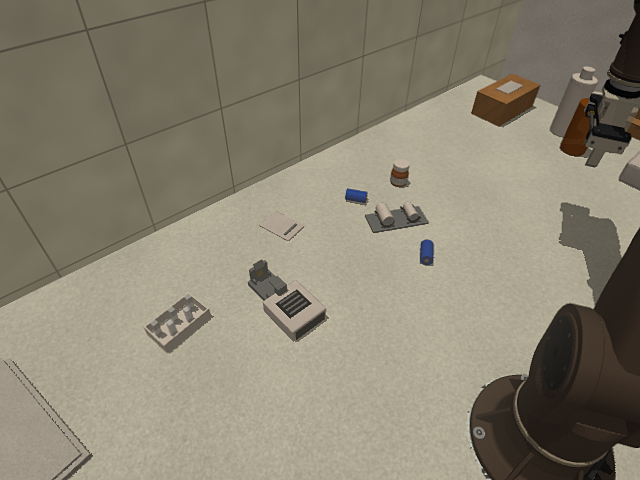

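Top view: the rack is at about (450,258). Its left cell at (433,247) looks larger than the right one at (469,263), and the blue look-alikes are at (433,193) and (434,329). The photometer casing is at (245,297), with the cradle above it at (245,245). An enlarged crop will confirm the choice.

Run:
```python
import cv2,numpy as np
a=cv2.imread("pics/top0.png")
c=lambda x,y,w,h,s:cv2.resize(a[y:y+h,x:x+w],None,fx=s,fy=s,interpolation=cv2.INTER_CUBIC)
A=c(400,220,100,75,4.0*1);B=c(200,215,100,120,4)
im=np.zeros((480,800,3),np.uint8);im[:300,:400]=A;im[:480,400:]=B
im=cv2.convertScaleAbs(im,alpha=1.5)
cv2.imwrite("pics/crop0.png",im)
```

```text
(no output)
```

View pics/crop0.png

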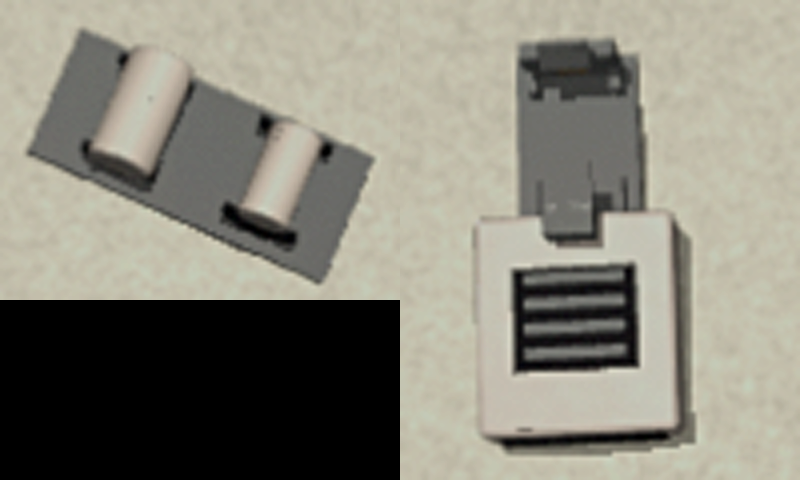

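The crop confirms it: in the top image the left rack cell at (435,247) is clearly thicker and longer (about 14x30 px) than the right one at (470,263), so it is the 33 mm cell. I'll fit the rack and photometer poses from corners read off the crop.

```bash
cat > h.py <<'E'
import numpy as np,cv2
from scipy.spatial.transform import Rotation as Ro
from scipy.optimize import least_squares
from cell import arm
P={n:arm.camera_params(n) for n in("side","top")}
def proj(n,X):
    p=P[n];c=np.atleast_2d(X)@p["R"].T+p["t"];s=c[:,:2]/c[:,2:]
    s=s*(1+p["k1"]*(s**2).sum(1,keepdims=True));K=p["camera_matrix"]
    return s*[K[0,0],K[1,1]]+K[:2,2]
def w(pose,L):
    x,y,a=pose[:3];L=np.atleast_2d(L).astype(float);c,s=np.cos(a),np.sin(a)
    return np.c_[x+c*L[:,0]-s*L[:,1],y+s*L[:,0]+c*L[:,1],L[:,2]]
def plan(pos,R,shiftonly=False):
    "shift (cm, tool axes) and turn (rad, tool axes) from the measured pose to pos,R"
    o=arm.observe();C=Ro.from_rotvec(o["ee_rot"])
    return C.inv().apply(np.array(pos)-o["position"])*100,(C.inv()*R).as_rotvec()
def down(yaw):  # tool z down, tool y at angle yaw+90deg(so tool x along yaw)
    c,s=np.cos(yaw),np.sin(yaw)
    x=np.array([c,s,0]);z=np.array([0,0,-1.]);return Ro.from_matrix(np.c_[x,np.cross(z,x),z])
E
python3 - <<'E'
from h import *
uv=np.array([[420.5,227.5],[493.75,259.25],[480.25,290.75],[407,258.25]])
L=np.array([[35,80,6],[35,-80,6],[-35,-80,6],[-35,80,6]])/1e3
f=least_squares(lambda p:(proj("top",w(p,L))-uv).ravel(),[.6,-.2,0]);print("rack",f.x.round(4),f.fun.round(1))
cell=w(f.x,[[0,.0375,.029],[.0315,.0375,.029],[-.0285,.0375,.029]]);print(cell.round(4),proj("top",cell).round(1))
uv=np.array([[220,268.75],[268.5,268.25],[269.75,324],[221,324.25],[259.5,228.75],[259.8,266]])
def g(p):
    xc=p[3];L=np.array([[xc,.048,.038],[xc,-.048,.038],[xc-.106,-.048,.038],[xc-.106,.048,.038],[.04,-.03,.012],[-.03,-.03,.012]])
    r=proj("top",w(p,L))-uv;r[5,1]=0;return r.ravel()
f=least_squares(g,[.6,.12,0,-.044]);print("phot",f.x.round(4),f.fun.round(1))
print("cam",-P["top"]["R"].T@P["top"]["t"],-P["side"]["R"].T@P["side"]["t"])
o=arm.observe();print(Ro.from_rotvec(o["ee_rot"]).as_matrix().round(3))
E
```

```text
rack [ 0.5627 -0.2389 -0.4634] [-0.3 -0.5 -0.   0.1  0.8  0.4 -0.4 -0. ]
[[ 0.5795 -0.2054  0.029 ]
 [ 0.6077 -0.2194  0.029 ]
 [ 0.554  -0.1926  0.029 ]] [[435.  248.7]
 [441.  234.4]
 [429.4 261.8]]
phot [ 0.5959  0.1664  0.0079 -0.0444] [-0.9  1.   0.3 -0.6  0.5 -1.1 -1.4  0.7  0.6 -0.   1.   0. ]
cam [0.33180801 0.01248908 1.21414119] [0.03934458 0.5029425  0.81801934]
[[ 0.896  0.444 -0.001]
 [ 0.444 -0.896  0.001]
 [-0.    -0.001 -1.   ]]
```

```bash
cat > path.py <<'E'
# max-clearance path of the cell in the cradle's xz plane (mm, floor z=0), state x,z,theta
import numpy as np,heapq
def rect(x0,x1,z0,z1,st=1.): 
    X,Z=np.meshgrid(np.arange(x0,x1+.1,st),np.arange(z0,z1+.1,st));return np.c_[X.ravel(),Z.ravel()]
obs=np.r_[rect(-60,45,-8,0,2),rect(-60,-44,0,26,2),rect(-60,-24,44,48),rect(30,38,0,40,2),rect(24,32,35,40),
  np.array([(24+ (z-40)/np.tan(np.pi/3)+d,z) for z in np.arange(40,54.5) for d in (0,2,5)])]
def clr(x,z,th):
    c,s=np.cos(th),np.sin(th);d=obs-[x,z];u=d@[c,s];n=d@[-s,c]
    b=lambda u0,u1,h:(lambda dx,dz:np.where((dx<0)&(dz<0),np.maximum(dx,dz),np.hypot(np.maximum(dx,0),np.maximum(dz,0))))(np.abs(u-(u0+u1)/2)-(u1-u0)/2,np.abs(n)-h)
    return min(b(-28.5,28.5,16.5).min(),b(28.5,31.5,5).min())
def spr(x,z,th): # dome radius 6 centred at (-33-p,12): press p needed
    c,s=np.cos(th),np.sin(th)
    # flat face plane: points with u=-28.5 ; dome tip distance
    uc=(-33-x)*c+(12-z)*s
    return max(0,(uc+28.5+6)/c)
if __name__=="__main__":
    xs=np.arange(-14,32,1.);zs=np.arange(15.5,80,1.);ths=np.radians(np.arange(0,43,2.))
    C=np.array([[[clr(x,z,t) if spr(x,z,t)<12 else -9 for t in ths] for z in zs] for x in xs])
    S=(13,1,0) # x=-1,z=16.5
    from itertools import product
    for goal in [(i,j,k) for i,j,k in [(31,50,19)]]:
        D={S:0};pr={};q=[(0,S)]
        while q:
            d,a=heapq.heappop(q)
            if a==goal:break
            if d>D[a]:continue
            for m in product((-1,0,1),repeat=3):
                b=tuple(np.add(a,m))
                if min(b)<0 or b[0]>=len(xs) or b[1]>=len(zs) or b[2]>=len(ths):continue
                c=C[b]
                if c<-1.2:continue
                nd=d+np.abs(m).sum()**.5*(1+200*np.exp(-1.5*c))+1e-9
                if nd<D.get(b,1e18):D[b]=nd;pr[b]=a;heapq.heappush(q,(nd,b))
        a=goal
        if a not in D:print("no path")
        while a in D:
            x,z,t=xs[a[0]],zs[a[1]],ths[a[2]];print(x,z,round(np.degrees(t)),"clr",round(C[a],1),"spr",round(spr(x,z,t),1))
            if a==S:break
            a=pr[a]
E
time python3 path.py
```

```text
no path
real	0m2.480s
user	0m2.768s
sys	0m0.012s
```

```bash
sed -i 's/if c<-1.2:continue/if c<-4:continue/; s/spr(x,z,t)<12 else/spr(x,z,t)<14 else/; s/if __name__.*/if __name__=="__main__":\n    import sys/' path.py; python3 path.py
```

```text
17.0 65.5 38 clr 1.8 spr 0
17.0 66.5 38 clr 2.6 spr 0
16.0 66.5 38 clr 3.3 spr 0
15.0 66.5 38 clr 3.9 spr 0
14.0 66.5 38 clr 4.5 spr 0
13.0 66.5 38 clr 5.1 spr 0
12.0 65.5 40 clr 5.2 spr 0
11.0 64.5 40 clr 5.1 spr 0
10.0 63.5 40 clr 5.0 spr 0
9.0 62.5 40 clr 4.8 spr 0
8.0 61.5 40 clr 4.7 spr 0
8.0 60.5 40 clr 4.0 spr 0
8.0 59.5 40 clr 3.2 spr 0
8.0 58.5 42 clr 2.3 spr 0
8.0 57.5 42 clr 1.6 spr 0
8.0 56.5 42 clr 1.0 spr 0
8.0 55.5 42 clr 0.3 spr 0
8.0 54.5 42 clr -0.0 spr 0
7.0 53.5 42 clr -0.6 spr 0
7.0 52.5 42 clr -0.8 spr 0
6.0 51.5 42 clr -1.3 spr 0
6.0 50.5 42 clr -1.6 spr 0
5.0 49.5 42 clr -1.7 spr 0
4.0 48.5 42 clr -1.8 spr 0
3.0 47.5 42 clr -1.9 spr 0
2.0 46.5 42 clr -1.6 spr 0
1.0 45.5 42 clr -1.3 spr 0
0.0 44.5 42 clr -1.0 spr 0
-1.0 43.5 42 clr -0.7 spr 0
-2.0 42.5 42 clr -0.7 spr 0
-3.0 41.5 42 clr -0.6 spr 0
-4.0 40.5 42 clr -0.5 spr 0
-4.0 39.5 42 clr -0.3 spr 0
-5.0 38.5 42 clr 0.0 spr 0
-6.0 37.5 42 clr 0.3 spr 0
-7.0 36.5 42 clr 0.4 spr 0
-8.0 35.5 42 clr 0.5 spr 0.3
-9.0 34.5 42 clr 0.6 spr 2.2
-9.0 33.5 42 clr 0.8 spr 3.1
-10.0 32.5 40 clr 1.3 spr 4.8
-10.0 32.5 38 clr 1.2 spr 4.8
-10.0 31.5 36 clr 1.2 spr 5.5
-10.0 31.5 34 clr 1.6 spr 5.5
-10.0 30.5 32 clr 1.5 spr 6.1
-10.0 30.5 30 clr 2.0 spr 6.2
-9.0 30.5 28 clr 2.5 spr 5.2
-10.0 29.5 26 clr 2.2 spr 6.8
-10.0 29.5 24 clr 2.4 spr 7.0
-10.0 28.5 22 clr 2.5 spr 7.5
-10.0 28.5 20 clr 2.7 spr 7.7
-10.0 27.5 18 clr 3.0 spr 8.2
-10.0 27.5 16 clr 3.2 spr 8.4
-10.0 26.5 14 clr 3.5 spr 8.9
-10.0 26.5 12 clr 3.5 spr 9.2
-10.0 25.5 10 clr 3.6 spr 9.7
-10.0 24.5 8 clr 3.7 spr 10.1
-10.0 23.5 6 clr 4.2 spr 10.5
-10.0 23.5 4 clr 4.9 spr 10.8
-10.0 22.5 2 clr 5.0 spr 11.2
-9.0 21.5 0 clr 4.5 spr 10.5
-8.0 20.5 0 clr 3.5 spr 9.5
-7.0 19.5 0 clr 2.5 spr 8.5
-6.0 18.5 0 clr 1.5 spr 7.5
-5.0 17.5 0 clr 1.0 spr 6.5
-4.0 17.5 0 clr 1.0 spr 5.5
-3.0 17.5 0 clr 1.0 spr 4.5
-2.0 17.5 0 clr 0.5 spr 3.5
-1.0 16.5 0 clr -0.5 spr 2.5
```

Request:
{"op": "send_rows", "data": {"increments": [[9.18,[4.5,-2.0,0],[0,0,0.149]],[9.18,[4.5,-2.0,0],[0,0,0.149]],[9.18,[4.5,-2.0,0],[0,0,0.149]],[9.18,[4.5,-2.0,0],[0,0,0.149]],[9.18,[4.5,-2.0,0],[0,0,0.149]]]}}

```text
clock: 0.6
position: [0.4787, -0.4267, 0.2268]
ee_rot: [-3.109, 0.449, 0.001]
force: [1.1, -1.5, -0.6]
width: 0.999
gripper_force: 0.0
```

```bash
sed -i 's/arange(0,43,2.)/arange(0,61,2.)/; s/(31,50,19)/(28,60,24)/' path.py; python3 path.py
python3 - <<'E'
from h import *
o=arm.observe();print(o["joints"].round(2))
yaw=-.4634; R=down(yaw)*Ro.from_euler('y',-0.26)   # check sign below
M=R.as_matrix();print("z",M[:,2].round(3))
for ax in (.10,.0):
    c=np.array([.5795,-.2054,.029])+[0,0,ax]; p=c+0.010*M[:,2]
    s,t=plan(p,R);print(p.round(3),s.round(2),t.round(3))
E
```

```text
14.0 75.5 48 clr 11.3 spr 0
13.0 74.5 50 clr 11.3 spr 0
12.0 73.5 52 clr 11.3 spr 0
12.0 72.5 54 clr 10.6 spr 0
12.0 71.5 56 clr 9.9 spr 0
12.0 70.5 56 clr 9.4 spr 0
12.0 69.5 56 clr 8.8 spr 0
12.0 68.5 56 clr 8.3 spr 0
12.0 67.5 56 clr 7.7 spr 0
12.0 66.5 56 clr 7.1 spr 0
12.0 65.5 56 clr 6.6 spr 0
11.0 64.5 58 clr 6.0 spr 0
11.0 63.5 58 clr 5.9 spr 0
11.0 62.5 58 clr 5.9 spr 0
10.0 61.5 60 clr 5.5 spr 0
10.0 60.5 60 clr 5.5 spr 0
10.0 59.5 60 clr 5.4 spr 0
9.0 58.5 60 clr 4.9 spr 0
9.0 57.5 60 clr 5.2 spr 0
8.0 56.5 60 clr 5.0 spr 0
8.0 55.5 60 clr 5.1 spr 0
7.0 54.5 60 clr 5.1 spr 0
7.0 53.5 60 clr 5.0 spr 0
6.0 52.5 60 clr 5.2 spr 0
5.0 51.5 60 clr 4.9 spr 0
5.0 50.5 60 clr 5.2 spr 0
4.0 49.5 60 clr 5.0 spr 0
4.0 48.5 60 clr 5.1 spr 0
3.0 47.5 60 clr 5.1 spr 0
3.0 46.5 60 clr 4.9 spr 0
2.0 45.5 60 clr 5.3 spr 0
1.0 44.5 60 clr 4.9 spr 0
1.0 43.5 60 clr 5.2 spr 0
0.0 42.5 60 clr 5.0 spr 0
0.0 41.5 60 clr 5.0 spr 0
-1.0 40.5 60 clr 5.2 spr 0
-2.0 39.5 58 clr 4.5 spr 0
-3.0 38.5 56 clr 4.0 spr 0
-4.0 37.5 54 clr 3.5 spr 0
-5.0 36.5 52 clr 3.1 spr 0
-6.0 35.5 50 clr 2.6 spr 0
-7.0 34
[... 469 characters left out ...]
-10.0 27.5 16 clr 3.2 spr 8.4
-10.0 26.5 14 clr 3.5 spr 8.9
-10.0 26.5 12 clr 3.5 spr 9.2
-10.0 25.5 10 clr 3.6 spr 9.7
-10.0 24.5 8 clr 3.7 spr 10.1
-10.0 23.5 6 clr 4.2 spr 10.5
-10.0 23.5 4 clr 4.9 spr 10.8
-10.0 22.5 2 clr 5.0 spr 11.2
-9.0 21.5 0 clr 4.5 spr 10.5
-8.0 20.5 0 clr 3.5 spr 9.5
-7.0 19.5 0 clr 2.5 spr 8.5
-6.0 18.5 0 clr 1.5 spr 7.5
-5.0 17.5 0 clr 1.0 spr 6.5
-4.0 17.5 0 clr 1.0 spr 5.5
-3.0 17.5 0 clr 1.0 spr 4.5
-2.0 17.5 0 clr 0.5 spr 3.5
-1.0 16.5 0 clr -0.5 spr 2.5
[ 0.56  0.46  0.13  1.54 -0.06  1.15 -1.16]
z [-0.23   0.115 -0.966]
[ 0.577 -0.204  0.119] [  3.16 -24.11  10.75] [ 0.023 -0.259  0.176]
[ 0.577 -0.204  0.019] [  3.17 -24.11  20.75] [ 0.023 -0.259  0.176]
```

Run:
```python
from h import *
R=down(-.4634)*Ro.from_euler('y',-0.35);M=R.as_matrix()
p=np.array([.5795,-.2054,.089])+0.010*M[:,2]
s,t=plan(p,R);print(p,s.round(2),t.round(3))
```

```text
[ 0.57643265 -0.20386727  0.07960627] [  3.08 -24.12  14.73] [ 0.03  -0.349  0.175]
```

Request:
{"op": "send_rows", "data": {"increments": [[6,[0.6,-4.6,1.5],[0.01,-0.116,0.058]],[6,[0.6,-4.6,1.5],[0.01,-0.116,0.058]],[6,[0.6,-4.6,1.5],[0.01,-0.116,0.058]],[6,[0.4,-4.6,1.5],[0,0,0]],[6,[0.4,-4.6,1.5],[0,0,0]]]}}

```text
clock: 1.1
position: [0.5741, -0.2167, 0.1472]
ee_rot: [-2.94, 0.683, 0.523]
force: [0.6, -0.7, -0.1]
width: 0.665
gripper_force: 0.0
```

Request:
{"op": "send_rows", "data": {"increments": [[6,[0,0,0],[0,0,0]],[6,[0,0,0],[0,0,0]]]}}

```text
clock: 1.3
position: [0.5736, -0.2169, 0.1488]
ee_rot: [-2.942, 0.679, 0.522]
force: [0.7, -0.8, 0.6]
width: 0.658
gripper_force: 0.0
```

Run:
```python
from h import *
R=down(-.4634)*Ro.from_euler('y',-0.35);M=R.as_matrix()
o=arm.observe();print(o["position"],o["width"],o["joints"].round(2))
for z in(.089,.029):
    p=np.array([.5795,-.2054,z])+0.010*M[:,2]
    s,t=plan(p,R);print(p,s.round(2),t.round(3))
a=arm.get_image("top")[190:310,370:530,::-1];cv2.imwrite("pics/hov.png",cv2.resize(a,None,fx=5,fy=5,interpolation=2))
```

```text
[ 0.57357335 -0.21694484  0.14875522] 0.6577386151025493 [ 0.23  0.7   0.13  1.36 -0.12  1.43 -1.64]
[ 0.57643265 -0.20386727  0.07960627] [ 2.08 -1.31  6.6 ] [0.004 0.001 0.009]
[ 0.57643265 -0.20386727  0.01960627] [ 4.14 -1.31 12.24] [0.004 0.001 0.009]
```

Request:
{"op": "send_rows", "data": {"increments": [[6,[1.0,-0.6,3.3],[0,0,0.009]],[6,[1.1,-0.7,3.3],[0,0,0]],[6,[0,0,0],[0,0,0]],[6,[0,0,0],[0,0,0]]]}}

```text
clock: 1.75
position: [0.576, -0.2076, 0.0813]
ee_rot: [-2.939, 0.7, 0.52]
force: [0.5, -0.4, 0.3]
width: 0.658
gripper_force: 0.0
```

Run:
```python
from h import *
R=down(-.4634)*Ro.from_euler('y',-0.35);M=R.as_matrix()
for z in(.029,):
    p=np.array([.5795,-.2054,z])+0.010*M[:,2]
    s,t=plan(p,R);print(p,s.round(2),t.round(3))
a=arm.get_image("top")[190:310,370:530,::-1];b=arm.get_image("side")[150:270,330:490,::-1]
im=np.hstack([cv2.resize(x,(400,300),interpolation=2) for x in(a,b)]);cv2.imwrite("pics/hov.png",cv2.convertScaleAbs(im,alpha=1.4))
```

```text
[ 0.57643265 -0.20386727  0.01960627] [ 1.99 -0.38  5.84] [ 0.003 -0.001 -0.005]
```

View pics/hov.png

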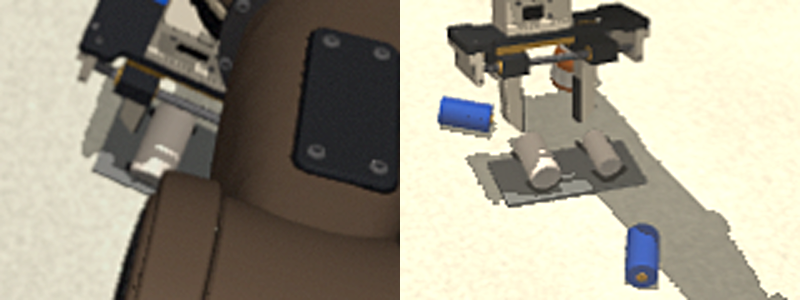

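The side view shows the open fingers straddling the larger cell (about (538,160) in the crop), and the smaller one is clear. I'll go down and grip.

Request:
{"op": "send_rows", "data": {"increments": [[6,[0.7,-0.2,2.0],[0,0,0]],[6,[0.7,-0.2,2.0],[0,0,0]],[6,[0.6,0,1.85],[0,0,0]],[6,[0,0,0],[0,0,0]]], "force": 30}}

```text
clock: 2.25
position: [0.5765, -0.2025, 0.0183]
ee_rot: [-2.939, 0.698, 0.522]
force: [0.3, 0.7, 0.8]
width: 0.65
gripper_force: 0.0
```

Request:
{"op": "send_rows", "data": {"increments": [[2.5,[0,0,0],[0,0,0]],[2.5,[0,0,0],[0,0,0]],[2.5,[0,0,0],[0,0,0]],[2.5,[0,0,0],[0,0,0]],[2.5,[0,0,0],[0,0,0]]]}}

```text
clock: 2.75
position: [0.5773, -0.2036, 0.0197]
ee_rot: [-2.941, 0.699, 0.518]
force: [-1.4, -4.7, 5.7]
width: 0.345
gripper_force: 30.0
```

```bash
cat >> h.py <<'E'
PH=[.5959,.1664,.0079]; G=[.010,0.0]   # photometer pose; grip: tool z depth past axis, cell centre shift along cell x from grip point
PRE=.35
def tgt(x,z,deg,y=0):
    "TCP pose to put cell centre at photometer x, y, height z above floor (mm), tilt deg"
    th=np.radians(deg);R=down(PH[2])*Ro.from_euler('y',th-PRE)
    u=(down(PH[2])*Ro.from_euler('y',th)).as_matrix()[:,0]
    c=w(PH,[[x/1e3,y/1e3,.012+z/1e3]])[0]
    return c+G[0]*R.as_matrix()[:,2]-G[1]*u,R
def rows(*T):
    "increments from commanded chain: first from the measured pose"
    o=arm.observe();p,C=o["position"],Ro.from_rotvec(o["ee_rot"])
    for t in T:
        q,R=t;print((C.inv().apply(q-p)*100).round(2),(C.inv()*R).as_rotvec().round(3));p,C=q,R
def where():
    "cell centre in photometer frame (mm above floor) and tilt, from the arm"
    o=arm.observe();R=Ro.from_rotvec(o["ee_rot"]);u=(R*Ro.from_euler('y',PRE)).as_matrix()[:,0]
    c=o["position"]-G[0]*R.as_matrix()[:,2]+G[1]*u
    d=c-[PH[0],PH[1],.012];cs,s=np.cos(PH[2]),np.sin(PH[2])
    print("x y z",((cs*d[0]+s*d[1])*1e3).round(1),((-s*d[0]+cs*d[1])*1e3).round(1),(d[2]*1e3).round(1),
      "tilt",np.degrees(np.arcsin(u[2])).round(1),"yawerr",np.degrees(np.arctan2(u[1],u[0])-PH[2]).round(2),"F",o["force"].round(1),"clock",o["clock"].round(2),"w",o["width"].round(3))
E
echo ok
```

```text
ok
```

Request:
{"op": "send_rows", "data": {"increments": [[2.5,[-0.7,0,-1.9],[0,0,0]],[2.5,[-1.5,0,-4.1],[0,0,0]],[2.5,[-1.5,0,-4.1],[0,0,0]],[2.5,[-1.3,0,-3.0],[0,0,0]],[2.5,[0,0,0],[0,0,0]]]}}

```text
clock: 3.25
position: [0.578, -0.2009, 0.1639]
ee_rot: [-2.942, 0.697, 0.507]
force: [-0.2, -0.1, -1.7]
width: 0.35
gripper_force: 30.0
```

Run:
```python
from h import *
print(arm.observe()["position"],arm.observe()["joints"].round(2))
rows(tgt(15,110,0),tgt(15,110,50))
```

```text
[ 0.5780325  -0.20094998  0.16392059] [ 0.21  0.68  0.13  1.36 -0.13  1.44 -1.67]
[-11.35 -34.17   9.41] [-0.159 -0.009 -0.445]
[ 0.77 -0.   -0.36] [-0.     0.873  0.   ]
```

Request:
{"op": "send_rows", "data": {"increments": [[2.5,[-1.6,-4.0,0.5],[-0.04,-0.002,-0.111]],[2.5,[-1.2,-4.3,0.5],[-0.04,-0.002,-0.111]],[2.5,[-0.7,-4.5,0.5],[-0.04,-0.002,-0.111]],[2.5,[-0.3,-4.6,0.3],[-0.04,-0.002,-0.111]],[2.5,[0,-4.8,0],[0,0,0]]]}}

```text
clock: 3.75
position: [0.5833, 0.0312, 0.1536]
ee_rot: [3.09, 0.021, -0.561]
force: [2.1, 1.0, 0.2]
width: 0.351
gripper_force: 30.0
```

Request:
{"op": "send_rows", "data": {"increments": [[2.5,[0,-4.8,0],[0,0.12,0]],[2.5,[0,-4.8,0],[0,0.12,0]],[2.5,[0,-1.5,0],[0,0.12,0]],[2.5,[0,0,0],[0,0,0]]]}}

```text
clock: 4.15
position: [0.5788, 0.1436, 0.1542]
ee_rot: [-3.139, -0.024, -0.004]
force: [-1.0, -0.6, -1.9]
width: 0.353
gripper_force: 30.0
```

Run:
```python
from h import *
print(arm.observe()["joints"].round(2));where()
rows(tgt(15,110,50))
```

```text
[-0.3   0.46 -0.04  1.73  0.02  0.95 -1.91]Traceback (most recent call last):
  File "<stdin>", line 2, in <module>
  File "h.py", line 39, in where
    "tilt",np.degrees(np.arcsin(u[2])).round(1),"yawerr",np.degrees(np.arctan2(u[1],u[0])-PH[2]).round(2),"F",o["force"].round(1),"clock",o["clock"].round(2),"w",o["width"].round(3))
                                                                                                                                          ^^^^^^^^^^^^^^^^
AttributeError: 'float' object has no attribute 'round'
```

```bash
sed -i 's/o\["clock"\].round(2)/o["clock"]/; s/o\["width"\].round(3)/o["width"]/' h.py
python3 - <<'E'
from h import *
where()
rows(tgt(15,90,20),tgt(15,90,50))
E
```

```text
x y z -17.3 -22.7 152.2 tilt 20.2 yawerr 0.36 F [-1.  -0.6 -1.9] clock 4.15 w 0.35329508144505767
[ 3.23 -2.23  6.23] [-0.002 -0.003  0.007]
[ 0.5  -0.   -0.13] [ 0.     0.524 -0.   ]
```

Request:
{"op": "send_rows", "data": {"increments": [[2.5,[1.6,-1.1,3.1],[0,0,0.007]],[2.5,[1.6,-1.1,3.1],[0,0,0]],[2.5,[0.1,0,0],[0,0.131,0]],[2.5,[0.1,0,0],[0,0.131,0]],[2.5,[0.1,0,0],[0,0.131,0]]]}}

```text
clock: 4.65
position: [0.6184, 0.1593, 0.092]
ee_rot: [-3.08, 0.003, -0.62]
force: [1.0, -2.9, -2.1]
width: 0.351
gripper_force: 30.0
```

Request:
{"op": "send_rows", "data": {"increments": [[2.5,[0.1,0,0],[0,0.131,0]],[2.5,[0,0,0],[0,0,0]],[2.5,[0,0,0],[0,0,0]],[2.5,[0,0,0],[0,0,0]]]}}

```text
clock: 5.05
position: [0.6248, 0.1545, 0.0957]
ee_rot: [3.041, -0.011, 0.71]
force: [-1.0, 0.4, -0.9]
width: 0.352
gripper_force: 30.0
```

Run:
```python
from h import *
where();print(arm.observe()["joints"].round(2))
a=arm.get_image("top")[:,:,::-1];b=arm.get_image("side")[:,:,::-1]
cv2.imwrite("pics/t1.png",a);cv2.imwrite("pics/s1.png",b)
x=cv2.resize(a[200:320,190:310],(400,400),interpolation=2);y=cv2.resize(b[220:340,220:340],(400,400),interpolation=2)
cv2.imwrite("pics/c1.png",cv2.convertScaleAbs(np.hstack([x,y]),alpha=1.5))
```

```text
x y z 24.3 -11.9 92.7 tilt 46.4 yawerr -0.11 F [-1.   0.4 -0.9] clock 5.05 w 0.3516353276902584
[-0.64  0.45  0.25  2.1   0.46  0.22 -2.45]
```

View pics/c1.png

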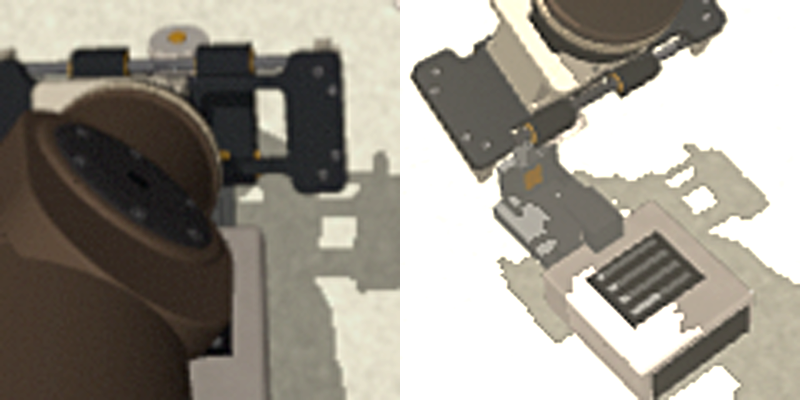

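The side crop shows the tilted cell above the cradle with the hood at (600,220). Joint 6 is near its limit (0.22), so the tool can't lean back any further. I'll put the cell back in its rack place and regrip it with more forward lean.

Run:
```python
from h import *
R=down(-.4634)*Ro.from_euler('y',-0.35)
rows(tgt(20,130,0),([.5773,-.2036,.14],R),([.5773,-.2036,.022],R))
```

```text
[ 0.53 -1.16 -3.87] [ 0.018 -0.809 -0.019]
[-3.83 36.98  0.61] [ 0.162 -0.     0.443]Traceback (most recent call last):
  File "<stdin>", line 3, in <module>
  File "h.py", line 32, in rows
    q,R=t;print((C.inv().apply(q-p)*100).round(2),(C.inv()*R).as_rotvec().round(3));p,C=q,R
                               ~^~
TypeError: unsupported operand type(s) for -: 'list' and 'list'
```

Request:
{"op": "send_rows", "data": {"increments": [[2.5,[0,0,-2.0],[0,-0.14,0]],[2.5,[0,0,-2.0],[0,-0.14,0]],[2.5,[0,0,0],[0,-0.14,0]],[2.5,[0,0,0],[0,-0.14,0]],[2.5,[0,2,0],[0,-0.14,0]]]}}

```text
clock: 5.65
position: [0.6146, 0.1364, 0.1215]
ee_rot: [3.115, -0.023, -0.265]
force: [0.3, 1.3, -1.5]
width: 0.351
gripper_force: 30.0
```

Request:
{"op": "send_rows", "data": {"increments": [[2.5,[-0.3,4.5,0],[0,-0.11,0]],[2.5,[-0.5,4.8,0],[0.04,0,0.11]],[2.5,[0,4.8,0],[0.04,0,0.11]],[2.5,[0.5,4.8,0],[0.04,0,0.11]],[2.5,[0.6,4.6,0],[0.04,0,0.11]]]}}

```text
clock: 6.15
position: [0.5806, -0.103, 0.122]
ee_rot: [-2.947, 0.733, 0.397]
force: [0.3, -0.7, -1.5]
width: 0.352
gripper_force: 30.0
```

```bash
sed -i 's/q,R=t;print/q,R=np.array(t[0]),t[1];print/' h.py
python3 - <<'E'
from h import *
R=down(-.4634)*Ro.from_euler('y',-0.35)
print(arm.observe()["position"],arm.observe()["joints"].round(2))
rows(([.5773,-.2036,.08],R),([.5773,-.2036,.022],R))
E
```

```text
[ 0.5805708  -0.10297064  0.12199995] [ 0.19  0.63 -0.06  1.54 -0.07  1.22 -1.89]
[5.37 9.09 2.74] [-0.021 -0.079 -0.021]
[1.99 0.   5.45] [0. 0. 0.]
```

Request:
{"op": "send_rows", "data": {"increments": [[2.5,[1.8,3.0,0.9],[-0.02,-0.079,-0.02]],[2.5,[1.8,3.0,0.9],[0,0,0]],[2.5,[1.8,3.1,0.9],[0,0,0]],[2.5,[0,0,0],[0,0,0]],[2.5,[0,0,0],[0,0,0]]]}}

```text
clock: 6.65
position: [0.5768, -0.2019, 0.0783]
ee_rot: [-2.937, 0.69, 0.522]
force: [-0.2, 0.8, -2.1]
width: 0.354
gripper_force: 30.0
```

Run:
```python
from h import *
R=down(-.4634)*Ro.from_euler('y',-0.35)
rows(([.5773,-.2036,.04],R),([.5773,-.2036,.022],R))
```

```text
[1.44 0.13 3.56] [0.001 0.002 0.002]
[0.62 0.   1.69] [0. 0. 0.]
```

Request:
{"op": "send_rows", "data": {"increments": [[2.5,[0.7,0.13,1.8],[0,0,0.002]],[2.5,[0.7,0,1.8],[0,0,0]],[2.5,[0.4,0,1.1],[0,0,0]],[2.5,[0.3,0,0.7],[0,0,0]],[2.5,[0,0,0],[0,0,0]]]}}

```text
clock: 7.15
position: [0.5773, -0.2025, 0.0209]
ee_rot: [-2.94, 0.69, 0.523]
force: [-0.2, -0.0, -1.1]
width: 0.35
gripper_force: 30.0
```

Request:
{"op": "send_rows", "data": {"increments": [[6,[0,0,0],[0,0,0]],[6,[0,0,0],[0,0,0]],[6,[0,0,0],[0,0,0]]]}}

```text
clock: 7.45
position: [0.5778, -0.2022, 0.0214]
ee_rot: [-2.941, 0.689, 0.521]
force: [-0.4, -0.7, 0.1]
width: 0.561
gripper_force: 0.0
```

Run:
```python
from h import *
print(arm.observe()["width"],arm.observe()["position"])
M0=(down(-.4634)*Ro.from_euler('y',-0.35)).as_matrix()
R=down(-.4634)*Ro.from_euler('y',-0.55)
p=np.array([.5773,-.2036,.0197])-.01*M0[:,2]+.010*R.as_matrix()[:,2]
rows((p,R))
a=arm.get_image("side")[150:270,330:490,::-1]
cv2.imwrite("pics/rr.png",cv2.resize(a,None,fx=4,fy=4,interpolation=2))
```

```text
0.5611859822475923 [ 0.57779093 -0.20217808  0.02142268]
[-0.12  0.15  0.14] [ 0.004 -0.2    0.002]
```

View pics/rr.png

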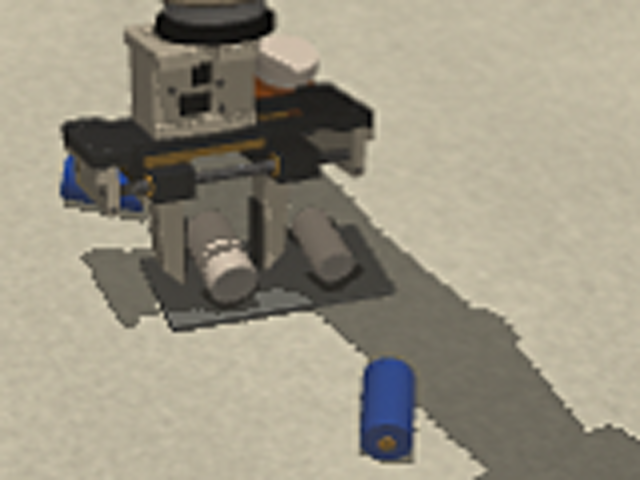

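The cell at (225,270) in the crop is back in its V supports and the smaller cell hasn't moved. Next I lean further forward and regrip.

Run:
```python
from h import *
M0=(down(-.4634)*Ro.from_euler('y',-0.35)).as_matrix()
c=np.array([.5773,-.2036,.0197])-.01*M0[:,2]; u=np.array([np.cos(.4634),-np.sin(.4634),0])
print(c)
for d in(-.004,0,.004):print(d,proj("side",c+u*(d-.0285)).round(1),proj("side",c+u*(d+.0285)).round(1))
```

```text
[ 0.58036735 -0.20513273  0.02909373]
-0.004 [[388.7 222.8]] [[381.3 208.8]]
0 [[388.2 221.8]] [[380.8 207.9]]
0.004 [[387.7 220.8]] [[380.3 206.9]]
```

Request:
{"op": "send_rows", "data": {"increments": [[6,[-0.06,0.07,0.07],[0,-0.1,0]],[6,[-0.06,0.07,0.07],[0,-0.1,0]],[6,[0,0,0],[0,0,0]],[6,[0,0,0],[0,0,0]]], "force": 40}}

```text
clock: 7.9
position: [0.5754, -0.203, 0.0192]
ee_rot: [-2.836, 0.666, 0.8]
force: [0.6, 0.4, 0.2]
width: 0.658
gripper_force: 0.0
```

Request:
{"op": "send_rows", "data": {"increments": [[2.5,[0,0,0],[0,0,0]],[2.5,[0,0,0],[0,0,0]],[2.5,[0,0,0],[0,0,0]],[2.5,[0,0,0],[0,0,0]],[2.5,[0,0,0],[0,0,0]]]}}

```text
clock: 8.4
position: [0.5754, -0.2028, 0.0207]
ee_rot: [-2.835, 0.666, 0.801]
force: [-0.0, -0.2, 4.2]
width: 0.35
gripper_force: 40.0
```

```bash
sed -i 's/^PRE=.*/PRE=.55/' h.py
python3 - <<'E'
from h import *
o=arm.observe();R=Ro.from_rotvec(o["ee_rot"]);M=R.as_matrix()
print(o["position"],M[:,2].round(3),"lean",np.arcsin(M[2,0]).round(3),"yaw",np.arctan2(M[1,0],M[0,0]).round(4))
d=np.array([.5795,-.2054,.029])-o["position"];print("nominal cell centre in tool mm",(R.inv().apply(d)*1e3).round(1))
E
```

```text
[ 0.57537538 -0.20280961  0.02072346] [-0.47   0.23  -0.852] lean -0.55 yaw -0.4623
nominal cell centre in tool mm [-0.2  0.5 -9.6]
```

Request:
{"op": "send_rows", "data": {"increments": [[2.5,[-1.1,0,-1.7],[0,0,0]],[2.5,[-2.4,0,-4.0],[0,0,0]],[2.5,[-2.4,0,-4.0],[0,0,0]],[2.5,[-0.5,-4.0,-0.5],[0,0,0]],[2.5,[0,0,0],[0,0,0]]]}}

```text
clock: 8.9
position: [0.5955, -0.1605, 0.1441]
ee_rot: [-2.836, 0.655, 0.793]
force: [0.3, 1.2, -1.8]
width: 0.349
gripper_force: 40.0
```

Run:
```python
from h import *
where();rows(tgt(15,110,0))
```

```text
x y z 1.7 -329.2 140.7 tilt 0.2 yawerr -26.53 F [ 0.3  1.2 -1.8] clock 8.9 w 0.34875764002833404
[ -9.86 -29.81   9.69] [-0.244 -0.005 -0.394]
```

Request:
{"op": "send_rows", "data": {"increments": [[2.5,[-1.6,-4.2,0.8],[-0.061,0,-0.098]],[2.5,[-1.2,-4.4,0.6],[-0.061,0,-0.098]],[2.5,[-0.7,-4.5,0.4],[-0.061,0,-0.098]],[2.5,[-0.3,-4.6,0.2],[-0.061,0,-0.098]],[2.5,[0,-4.8,0],[0,0.12,0]]]}}

```text
clock: 9.4
position: [0.6003, 0.0695, 0.1384]
ee_rot: [3.06, 0.013, -0.682]
force: [1.3, 1.0, -3.1]
width: 0.35
gripper_force: 40.0
```

Request:
{"op": "send_rows", "data": {"increments": [[2.5,[0,-4.8,0],[0,0.12,0]],[2.5,[0,-4.0,0],[0,0.12,0]],[2.5,[0,0,0],[0,0.12,0]],[2.5,[0,0,0],[0,0,0]],[2.5,[0,0,0],[0,0,0]]]}}

```text
clock: 9.9
position: [0.6005, 0.1525, 0.1428]
ee_rot: [3.133, 0.002, -0.115]
force: [0.1, -1.0, -0.5]
width: 0.35
gripper_force: 40.0
```

Run:
```python
from h import *
where();print(arm.observe()["joints"].round(2));rows(tgt(13,80,28),tgt(13,80,50))
```

```text
x y z 5.2 -13.9 140.8 tilt 27.3 yawerr -0.16 F [ 0.1 -1.  -0.5] clock 9.9 w 0.34999828936800453
[-0.21  0.55 -0.18  1.6   0.08  1.07 -1.98]
[ 1.23 -1.44  6.  ] [ 0.006  0.012 -0.007]
[ 0.37  0.   -0.07] [0.    0.384 0.   ]
```

Request:
{"op": "send_rows", "data": {"increments": [[2.5,[0.6,-0.7,2.5],[0.006,0.012,-0.007]],[2.5,[0.6,-0.7,2.5],[0,0,0]],[2.5,[0.1,0,0.8],[0,0.13,0]],[2.5,[0.1,0,0],[0,0.13,0]],[2.5,[0.1,0,0],[0,0.12,0]]]}}

```text
clock: 10.4
position: [0.6137, 0.1653, 0.0828]
ee_rot: [-3.099, -0.007, -0.503]
force: [1.4, -1.5, -3.0]
width: 0.347
gripper_force: 40.0
```

Request:
{"op": "send_rows", "data": {"increments": [[2.5,[0,0,0],[0,0,0]],[2.5,[0,0,0],[0,0,0]],[2.5,[0,0,0],[0,0,0]]]}}

```text
clock: 10.7
position: [0.6144, 0.1662, 0.0837]
ee_rot: [-3.101, -0.009, -0.499]
force: [-0.2, 0.2, -1.4]
width: 0.346
gripper_force: 40.0
```

Run:
```python
from h import *
where();print(arm.observe()["joints"].round(2));rows(tgt(13,78,50))
a=arm.get_image("top")[:,:,::-1];b=arm.get_image("side")[:,:,::-1]
cv2.imwrite("pics/t2.png",a);cv2.imwrite("pics/s2.png",b)
x=cv2.resize(a[205:285,205:285],(400,400),interpolation=2);y=cv2.resize(b[245:325,230:310],(400,400),interpolation=2)
cv2.imwrite("pics/c2.png",cv2.convertScaleAbs(np.hstack([x,y]),alpha=1.5))
```

```text
x y z 15.4 -0.3 81.2 tilt 49.8 yawerr -0.15 F [-0.2  0.2 -1.4] clock 10.7 w 0.34594054026219184
[-0.42  0.47 -0.01  1.99  0.33  0.41 -2.28]
[-0.32 -0.03  0.23] [ 0.001  0.004 -0.002]
```

View pics/c2.png

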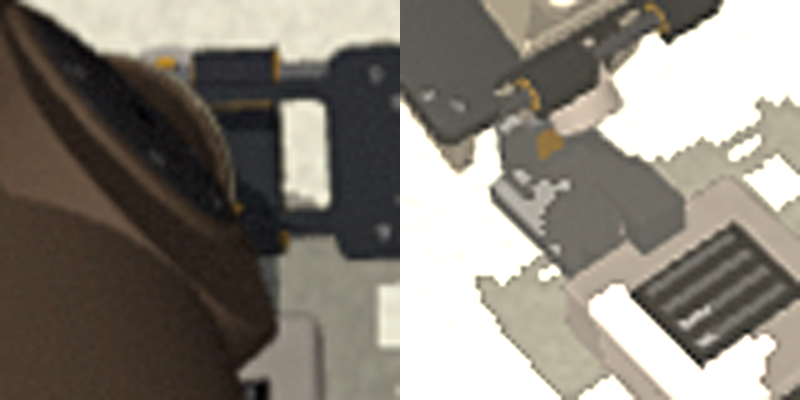

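The right crop shows the flat end hanging at about (590,105) over the gap between the lip with its orange contact (548,145) and the hood tongue (645,210). I'll overlay the model on the side view to check how they line up.

Run:
```python
from h import *
x0,y0,W,H,s=240,255,60,60,6.6
def crop(a):return cv2.convertScaleAbs(cv2.resize(a[y0:y0+H,x0:x0+W],None,fx=s,fy=s,interpolation=2),alpha=1.4)
def dr(im,X,col):
    uv=((proj("side",X)-[x0,y0]+.5)*s).astype(int);cv2.polylines(im,[uv.reshape(-1,1,2)],True,col,1)
A=crop(cv2.imread("pics/side0.png"));B=crop(cv2.imread("pics/s2.png"))
m=lambda L:w(PH,np.array(L)/1e3)
hood=m([[-24,12,60],[-24,-12,60],[-44,-12,60],[-44,12,60]]);hf=m([[-24,12,60],[-24,-12,60],[-24,-12,56],[-24,12,56]])
floor=m([[40,30,12],[40,-30,12],[-44,-30,12],[-44,30,12]]);lip=m([[24,12,52],[24,-12,52],[32,-12,66],[32,12,66]])
cas=m([[-44,48,38],[-44,-48,38],[-150,-48,38],[-150,48,38]])
for im in(A,B):
    for X,c in((hood,(0,0,255)),(hf,(0,0,255)),(floor,(0,255,0)),(lip,(255,0,255)),(cas,(255,0,0))):dr(im,X,c)
o=arm.observe();R=Ro.from_rotvec(o["ee_rot"]);C=(R*Ro.from_euler('y',PRE)).as_matrix();c=o["position"]-.01*R.as_matrix()[:,2]
t=np.linspace(0,2*np.pi,40)
for e in(-.0285,.0285):dr(B,c+e*C[:,0]+.0165*(np.outer(np.cos(t),C[:,1])+np.outer(np.sin(t),C[:,2])),(0,200,255))
cv2.imwrite("pics/ov.png",np.hstack([A,B]))
```

```text
(no output)
```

View pics/ov.png

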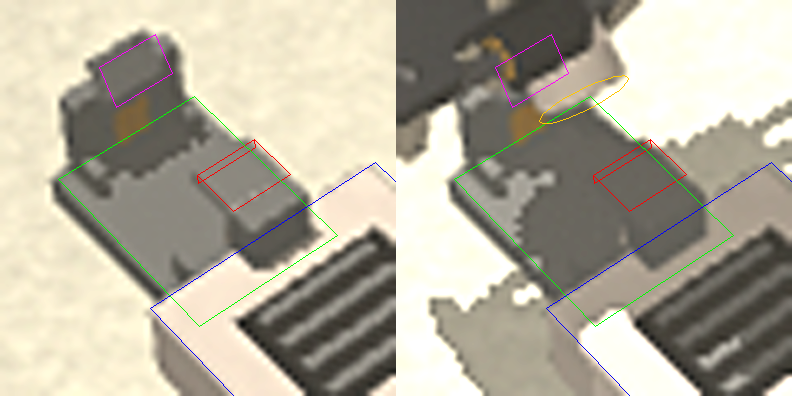

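Run:
```python
from h import *
from path import clr,spr
W=[(12,74,54),(8,64,54),(6,56,54),(3,50,54),(0,44,54),(-4,37.5,54),(-7,34.5,49),(-10,32.5,42),(-10,31.5,34),(-10,29.5,26),(-10,28,18)]
for x,z,t in W:print((x,z,t),round(clr(x,z,np.radians(t)),1),round(spr(x,z,np.radians(t)),1))
where();rows(*[tgt(*a) for a in W])
```

```text
(12, 74, 54) 11.5 0
(8, 64, 54) 3.3 0
(6, 56, 54) 0.7 0
(3, 50, 54) 1.8 0
(0, 44, 54) 2.9 0
(-4, 37.5, 54) 3.5 0
(-7, 34.5, 49) 2.3 0.7
(-10, 32.5, 42) 1.2 5.0
(-10, 31.5, 34) 1.6 5.5
(-10, 29.5, 26) 2.2 6.8
(-10, 28, 18) 3.0 8.1
x y z 15.1 -0.4 81.0 tilt 49.8 yawerr -0.18 F [ 0.9  0.4 -1.7] clock 10.8 w 0.35150885725718495
[-0.44 -0.04  0.57] [ 0.     0.073 -0.002]
[-0.75  0.    0.77] [0. 0. 0.]
[-0.49  0.    0.66] [0. 0. 0.]
[-0.51 -0.    0.44] [0. 0. 0.]
[-0.51 -0.    0.44] [0. 0. 0.]
[-0.62  0.    0.45] [0. 0. 0.]
[-0.48 -0.    0.16] [ 0.    -0.087  0.   ]
[-0.47  0.    0.09] [ 0.    -0.122 -0.   ]
[-0.16 -0.    0.09] [ 0.   -0.14  0.  ]
[-0.15  0.    0.19] [ 0.   -0.14  0.  ]
[-0.12 -0.    0.14] [ 0.   -0.14 -0.  ]
```

Run:
```python
from h import *
from path import clr,spr
W=[(12.5,74,53),(12,67,56),(9,60,56),(6.5,54,56),(4,49.5,56)]
for x,z,t in W:print((x,z,t),round(clr(x,z,np.radians(t)),1),round(spr(x,z,np.radians(t)),1))
rows(*[tgt(*a) for a in W])
```

```text
(12.5, 74, 53) 11.2 0
(12, 67, 56) 7.4 0
(9, 60, 56) 3.4 0
(6.5, 54, 56) 3.2 0
(4, 49.5, 56) 3.6 0
[-0.41 -0.04  0.58] [ 0.     0.056 -0.002]
[-0.25 -0.    0.63] [0.    0.052 0.   ]
[-0.56  0.    0.51] [0. 0. 0.]
[-0.48 -0.    0.44] [0. 0. 0.]
[-0.41  0.    0.31] [0. 0. 0.]
```

Request:
{"op": "send_rows", "data": {"increments": [[2.5,[-0.41,-0.04,0.58],[0,0.056,-0.002]],[2.5,[-0.25,0,0.63],[0,0.052,0]],[2.5,[0,0,0],[0,0,0]],[2.5,[0,0,0],[0,0,0]]]}}

```text
clock: 11.2
position: [0.6106, 0.1674, 0.0696]
ee_rot: [-3.07, -0.016, -0.664]
force: [0.3, 0.0, -1.3]
width: 0.352
gripper_force: 40.0
```

```bash
cat > s.py <<'E'
import sys
from h import *
from path import clr,spr
W=eval("["+sys.argv[1]+"]");where();print(arm.observe()["joints"].round(2))
for x,z,t in W:print((x,z,t),round(clr(x,z,np.radians(t)),1),round(spr(x,z,np.radians(t)),1))
rows(*[tgt(*a) for a in W])
E
python3 s.py "(9,60,56),(6.5,54,56),(4,49.5,56)"
```

```text
x y z 10.5 0.9 66.7 tilt 55.9 yawerr 0.23 F [ 0.3  0.  -1.3] clock 11.2 w 0.35197382082979506
[-0.61  0.48  0.2   2.11  0.47  0.19 -2.46]
(9, 60, 56) 3.4 0
(6.5, 54, 56) 3.2 0
(4, 49.5, 56) 3.6 0
[-0.42  0.09  0.55] [0.    0.002 0.002]
[-0.48 -0.    0.44] [0. 0. 0.]
[-0.41  0.    0.31] [0. 0. 0.]
```

Request:
{"op": "send_rows", "data": {"increments": [[2.5,[-0.3,0.09,0.5],[0,-0.01,0]],[2.5,[-0.45,0,0.45],[0,-0.01,0]],[2.5,[0,0,0],[0,0,0]],[2.5,[0,0,0],[0,0,0]]]}}

```text
clock: 11.6
position: [0.6073, 0.1657, 0.0577]
ee_rot: [-3.075, -0.013, -0.634]
force: [0.1, -0.5, -1.5]
width: 0.351
gripper_force: 40.0
```

```bash
python3 s.py "(4,49.5,54),(1,44,54),(-3,38,54)"
```

```text
x y z 7.5 -0.8 54.8 tilt 54.8 yawerr 0.03 F [ 0.1 -0.5 -1.5] clock 11.6 w 0.35122337492601013
[-0.59  0.5   0.18  2.11  0.47  0.19 -2.45]
(4, 49.5, 54) 2.9 0
(1, 44, 54) 2.8 0
(-3, 38, 54) 3.0 0
[-0.54 -0.08  0.35] [-0.    -0.014  0.001]
[-0.49 -0.    0.39] [0. 0. 0.]
[-0.6  0.   0.4] [0. 0. 0.]
```

Request:
{"op": "send_rows", "data": {"increments": [[2.5,[-0.52,-0.04,0.35],[0,-0.014,0]],[2.5,[-0.45,0,0.35],[0,0,0]],[2.5,[0,0,0],[0,0,0]],[2.5,[0,0,0],[0,0,0]]]}}

```text
clock: 12.0
position: [0.6005, 0.1667, 0.0473]
ee_rot: [-3.08, -0.016, -0.612]
force: [0.2, 0.1, -1.0]
width: 0.353
gripper_force: 40.0
```

```bash
python3 s.py "(-3,39,53),(-6,35.5,50),(-8,34,45),(-10,32.5,40)"
```

```text
x y z 0.8 0.3 44.5 tilt 54.0 yawerr 0.16 F [ 0.2  0.1 -1. ] clock 12.0 w 0.35254635349431585
[-0.59  0.51  0.17  2.12  0.47  0.18 -2.45]
(-3, 39, 53) 3.1 0
(-6, 35.5, 50) 2.6 0
(-8, 34, 45) 1.4 1.8
(-10, 32.5, 40) 1.3 4.8
[-0.58  0.03  0.37] [-0.    -0.017  0.002]
[-0.46  0.    0.21] [ 0.    -0.052  0.   ]
[-0.32  0.    0.08] [ 0.    -0.087 -0.   ]
[-0.32 -0.    0.1 ] [-0.    -0.087  0.   ]
```

Request:
{"op": "send_rows", "data": {"increments": [[2.5,[-0.58,0,0.35],[0,-0.017,0]],[2.5,[-0.46,0,0.2],[0,-0.052,0]],[2.5,[0,0,0],[0,0,0]],[2.5,[0,0,0],[0,0,0]]]}}

```text
clock: 12.4
position: [0.5937, 0.1662, 0.0386]
ee_rot: [-3.098, -0.013, -0.508]
force: [0.0, 0.2, -1.1]
width: 0.349
gripper_force: 40.0
```

```bash
python3 s.py "(-8.5,34,45),(-10.5,32.5,40),(-10.5,31.5,34),(-10,30.5,28)"
```

```text
x y z -5.4 -0.2 36.1 tilt 50.1 yawerr -0.02 F [ 0.   0.2 -1.1] clock 12.4 w 0.34934960177065544
[-0.47  0.52  0.05  2.08  0.42  0.27 -2.4 ]
(-8.5, 34, 45) 1.5 2.3
(-10.5, 32.5, 40) 1.0 5.3
(-10.5, 31.5, 34) 1.4 6.0
(-10, 30.5, 28) 2.0 6.2
[-0.45 -0.02  0.09] [-0.001 -0.089  0.   ]
[-0.32 -0.    0.1 ] [-0.    -0.087  0.   ]
[-0.12  0.    0.09] [ 0.    -0.105 -0.   ]
[-0.06 -0.    0.1 ] [ 0.    -0.105  0.   ]
```

Request:
{"op": "send_rows", "data": {"increments": [[2.5,[-0.45,0,0.09],[0,-0.089,0]],[2.5,[-0.32,0,0.1],[0,-0.087,0]],[2.5,[0,0,0],[0,0,0]],[2.5,[0,0,0],[0,0,0]]]}}

```text
clock: 12.8
position: [0.5875, 0.1659, 0.0346]
ee_rot: [-3.132, -0.013, -0.236]
force: [5.4, -1.1, -1.6]
width: 0.354
gripper_force: 40.0
```

```bash
python3 s.py "(-10.5,31.5,34),(-10,30.5,28),(-10,29,22),(-10,28,17)"
```

```text
x y z -9.9 -0.4 32.5 tilt 40.1 yawerr 0.04 F [ 5.4 -1.1 -1.6] clock 12.8 w 0.3540927378711715
[-0.28  0.57 -0.17  1.92  0.3   0.53 -2.22]
(-10.5, 31.5, 34) 1.4 6.0
(-10, 30.5, 28) 2.0 6.2
(-10, 29, 22) 2.7 7.3
(-10, 28, 17) 2.9 8.2
[-0.18 -0.04  0.08] [ 0.    -0.107  0.   ]
[-0.06 -0.    0.1 ] [ 0.    -0.105  0.   ]
[-0.1   0.    0.14] [ 0.    -0.105  0.   ]
[-0.07 -0.    0.09] [-0.    -0.087  0.   ]
```

Request:
{"op": "send_rows", "data": {"increments": [[2.5,[-0.12,-0.03,0.08],[0,-0.107,0]],[2.5,[-0.06,0,0.1],[0,-0.105,0]],[2.5,[0,0,0],[0,0,0]],[2.5,[0,0,0],[0,0,0]]]}}

```text
clock: 13.2
position: [0.5851, 0.1666, 0.032]
ee_rot: [3.138, 0.015, -0.097]
force: [2.8, -0.9, -0.6]
width: 0.349
gripper_force: 40.0
```

```bash
python3 s.py "(-9.5,29,22),(-9.5,28,17),(-9.5,26,12),(-9.5,24.5,8)"
```

```text
x y z -10.1 0.3 30.0 tilt 28.0 yawerr 0.14 F [ 2.8 -0.9 -0.6] clock 13.2 w 0.34854067172119235
[-0.18  0.67 -0.26  1.73  0.19  0.83 -2.08]
(-9.5, 29, 22) 2.4 6.8
(-9.5, 28, 17) 2.6 7.7
(-9.5, 26, 12) 3.1 8.8
(-9.5, 24.5, 8) 3.2 9.6
[-0.03  0.03  0.09] [ 0.002 -0.104  0.002]
[-0.07 -0.    0.09] [-0.    -0.087  0.   ]
[-0.04 -0.    0.19] [ 0.    -0.087 -0.   ]
[-0.02  0.    0.14] [ 0.   -0.07  0.  ]
```

Request:
{"op": "send_rows", "data": {"increments": [[2.5,[-0.03,0,0.09],[0,-0.104,0]],[2.5,[-0.07,0,0.09],[0,-0.087,0]],[2.5,[0,0,0],[0,0,0]],[2.5,[0,0,0],[0,0,0]]]}}

```text
clock: 13.6
position: [0.5834, 0.1668, 0.0302]
ee_rot: [3.114, 0.016, -0.396]
force: [3.6, -1.2, -4.0]
width: 0.351
gripper_force: 40.0
```

```bash
python3 s.py "(-9.5,26,12),(-9.5,24,7),(-9,21.5,2),(-8,19.5,0)"
```

```text
x y z -10.0 0.5 27.8 tilt 17.0 yawerr 0.17 F [ 3.6 -1.2 -4. ] clock 13.6 w 0.3507454428612274
[-0.15  0.77 -0.28  1.55  0.12  1.09 -2.01]
(-9.5, 26, 12) 3.1 8.8
(-9.5, 24, 7) 3.6 9.8
(-9, 21.5, 2) 4.0 10.2
(-8, 19.5, 0) 3.0 9.5
[0.   0.05 0.16] [ 0.002 -0.087  0.002]
[-0.02  0.    0.18] [ 0.    -0.087  0.   ]
[ 0.06 -0.    0.2 ] [-0.    -0.087 -0.   ]
[0.15 0.   0.12] [ 0.    -0.035  0.   ]
```

Request:
{"op": "send_rows", "data": {"increments": [[2.5,[0,0.04,0.17],[0.002,-0.087,0.002]],[2.5,[-0.02,0,0.18],[0,-0.087,0]],[2.5,[0,0,0],[0,0,0]],[2.5,[0,0,0],[0,0,0]]]}}

```text
clock: 14.0
position: [0.5823, 0.1665, 0.0267]
ee_rot: [3.068, 0.012, -0.665]
force: [4.9, -1.0, -3.5]
width: 0.35
gripper_force: 40.0
```

```bash
python3 s.py "(-9,21,2),(-8,18.5,0),(-5,17.5,0),(-3,17,0)"
```

```text
x y z -9.5 0.2 23.8 tilt 7.0 yawerr 0.0 F [ 4.9 -1.  -3.5] clock 14.0 w 0.3504284924608792
[-0.14  0.88 -0.29  1.38  0.08  1.31 -1.96]
(-9, 21, 2) 3.5 10.2
(-8, 18.5, 0) 2.0 9.5
(-5, 17.5, 0) 1.0 6.5
(-3, 17, 0) 0.5 4.5
[0.07 0.02 0.23] [ 0.    -0.088 -0.   ]
[0.18 0.   0.17] [ 0.    -0.035  0.   ]
[ 0.31  0.   -0.07] [0. 0. 0.]
[ 0.2  -0.   -0.06] [0. 0. 0.]
```

Request:
{"op": "send_rows", "data": {"increments": [[2.5,[0.07,0.02,0.23],[0,-0.088,0]],[2.5,[0.18,0,0.17],[0,-0.035,0]],[2.5,[0,0,0],[0,0,0]],[2.5,[0,0,0],[0,0,0]]]}}

```text
clock: 14.4
position: [0.5824, 0.1664, 0.0223]
ee_rot: [3.021, 0.012, -0.853]
force: [4.7, -0.0, -3.3]
width: 0.348
gripper_force: 40.0
```

```bash
python3 s.py "(-5,17.2,0),(-2,16.5,0)"
```

```text
x y z -8.2 0.2 18.8 tilt -0.0 yawerr 0.01 F [ 4.7 -0.  -3.3] clock 14.4 w 0.3482693893545588
[-0.14  0.97 -0.28  1.26  0.05  1.46 -1.94]
(-5, 17.2, 0) 0.7 6.5
(-2, 16.5, 0) 0.0 3.5
[ 0.36  0.02 -0.03] [0. 0. 0.]
[ 0.29 -0.   -0.1 ] [0. 0. 0.]
```

Request:
{"op": "send_rows", "data": {"increments": [[2.5,[0.2,0,-0.02],[0,0,0]],[2.5,[0.25,0,-0.05],[0,0,0]],[2.5,[0.1,0,-0.03],[0,0,0]],[2.5,[0,0,0],[0,0,0]]]}}

```text
clock: 14.8
position: [0.5877, 0.1666, 0.0211]
ee_rot: [3.022, 0.012, -0.857]
force: [2.6, 0.8, -0.2]
width: 0.349
gripper_force: 40.0
```

```bash
python3 s.py "(-2,16.5,0),"
```

```text
x y z -3.0 0.3 17.6 tilt -0.1 yawerr -0.02 F [ 2.6  0.8 -0.2] clock 14.8 w 0.3486185548913601
[-0.14  0.98 -0.28  1.24  0.05  1.47 -1.94]
(-2, 16.5, 0) 0.0 3.5
[0.14 0.03 0.04] [-0.002  0.002  0.001]
```

Request:
{"op": "send_rows", "data": {"increments": [[2.5,[0.1,0,0.06],[0,0,0]],[2.5,[0,0,0],[0,0,0]],[5,[0,0,0],[0,0,0]],[5,[0,0,0],[0,0,0]],[5,[0,0,0],[0,0,0]]]}}

```text
clock: 15.3
position: [0.5881, 0.1661, 0.0197]
ee_rot: [3.021, 0.012, -0.857]
force: [-0.1, 0.7, -0.3]
width: 0.53
gripper_force: 0.0
```

Run:
```python
from h import *
o=arm.observe();print(o["width"],o["force"],o["position"])
b=arm.get_image("side")[:,:,::-1];cv2.imwrite("pics/s3.png",b)
```

```text
0.530032853131257 [-0.09209487  0.71593521 -0.29022951] [0.58809448 0.16608822 0.01968867]
```

Request:
{"op": "send_rows", "data": {"increments": [[5,[-0.8,0,-1.3],[0,0,0]],[5,[-1.6,0,-2.6],[0,0,0]],[5,[-2.2,0,-3.6],[0,0,0]],[5,[-2.4,0,-4.0],[0,0,0]],[5,[-2.0,4,0],[0,0,0]]]}}

```text
clock: 15.85
position: [0.5744, 0.1328, 0.1709]
ee_rot: [-3.021, -0.025, 0.842]
force: [0.9, -0.4, -0.4]
width: 0.546
gripper_force: 0.0
```

Request:
{"op": "send_rows", "data": {"increments": [[5,[0,4.8,0],[0,0,0]],[5,[0,4.8,0],[0,0,0]],[5,[0,4.8,0],[0,0,0]],[5,[0,4.8,0],[0,0,0]],[5,[0,2,0],[0,0,0]]]}}

```text
clock: 16.35
position: [0.5736, -0.0924, 0.1658]
ee_rot: [3.02, 0.0, -0.855]
force: [-0.0, -0.8, 0.4]
width: 0.547
gripper_force: 0.0
```

Run:
```python
from h import *
a=arm.get_image("top")[:,:,::-1].copy();b=arm.get_image("side")[:,:,::-1].copy()
def crop(n,a,x0,y0,s=6.6):
    im=cv2.convertScaleAbs(cv2.resize(a[y0:y0+60,x0:x0+60],None,fx=s,fy=s,interpolation=2),alpha=1.4)
    t=np.linspace(0,2*np.pi,40)
    for e in(-28.5,28.5):
        X=w(PH,np.c_[0*t+e-1.5,16.5*np.cos(t),28.5+16.5*np.sin(t)]/1e3)
        cv2.polylines(im,[((proj(n,X)-[x0,y0]+.5)*s).astype(int).reshape(-1,1,2)],True,(0,200,255),1)
    return im
cv2.imwrite("pics/end.png",np.hstack([crop("top",a,215,220),crop("side",b,240,255)]));print(arm.observe()["position"],arm.observe()["dq"].round(3))
```

```text
[ 0.57377202 -0.09074969  0.16552079] [-0.056 -0.    -0.059  0.011 -0.038 -0.008 -0.032]
```

View pics/end.png

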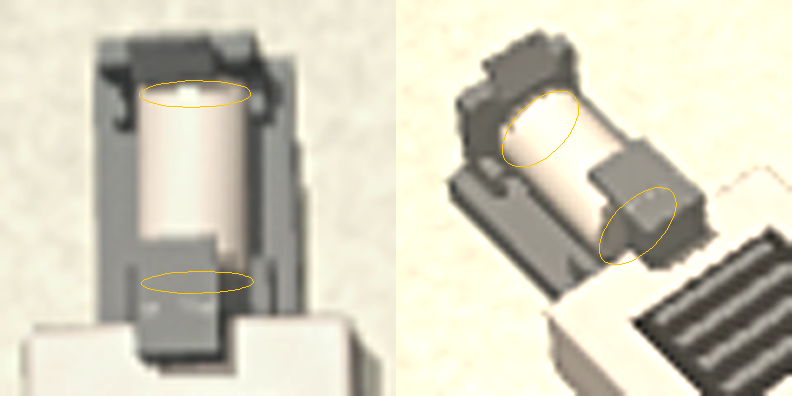

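The final view shows the cell level in the cradle, with its stud end under the lip, its flat end under the hood, and the predicted seat outline matching. The arm is clear, so I'm handing the job in.

```bash
python3 -c "
from cell import arm
print(arm.sign_off())"
```

```text
the job is handed in; nothing more can be done
None
```

The larger cell is loaded in the photometer cradle: it lies level, held by the spring and the lip, and is released with the arm clear. I handed the job in at about 16 s; no verdict was returned.

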